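# Find and uncover the rolling mill's loose bolt

### The job

The rolling mill is back on its bed plate: drop the two locating pins from the wooden stand, one by one, fully home into the two bores of the plate. Then tap the caps of the three hold-down bolts to find the one loose bolt, which drops a few millimetres under the tap and stays down; lift that bolt's spring-shut cap wide open and finish holding it open so that I can get a key on it. Open no other cap and leave the things lying about where they are.

Things in the scene. Friction and masses are not known exactly. Their poses are not given: they have to be found in the camera images.
- mill: hand rolling mill fixed on a steel bed plate 20 mm thick. Origin: middle of the row of three hold-down bolts, at the plate's underside; x along the row, y from the row away from the mill, z up. Plate: 135 mm either side in x, -205 to +95 mm in y. The upright frame, 340 mm tall with its handle, fills y below -75 mm; a crank sticks out at +x behind y = -115 mm
- bore_1 (a point): centre of the mouth of one of the two locating bores near the plate's front edge, at the plate's top face, x -50 mm, y +70 mm from the mill's origin. Bore 16 mm wide with a 2 mm chamfer, straight through the 20 mm plate
- bore_2 (a point): centre of the mouth of one of the two locating bores near the plate's front edge, at the plate's top face, x +50 mm, y +70 mm from the mill's origin. Bore 16 mm wide with a 2 mm chamfer, straight through the 20 mm plate
- stand: fixed wooden pin stand, 150 x 60 x 30 mm high, origin under its centre, long side along its x; its two holes at x -45 and +45 mm are 14 mm deep and hold the two pins upright
- foot_1 (a point): centre of the lower end of locating pin 1, z up the pin. Steel, 110 g: shank 14 mm across, 18 mm long, chamfered foot, then a knob head 22 mm across, 30 mm tall (shoulder 18 mm, top 48 mm above the foot). At first upright in the stand, foot 16 mm above the table. The pins are alike, either fits either bore; fully home the shoulder is on the plate and the foot 18 mm below the mouth
- foot_2 (a point): centre of the lower end of locating pin 2, z up the pin. Steel, 110 g: shank 14 mm across, 18 mm long, chamfered foot, then a knob head 22 mm across, 30 mm tall (shoulder 18 mm, top 48 mm above the foot). At first upright in the stand, foot 16 mm above the table. The pins are alike, either fits either bore; fully home the shoulder is on the plate and the foot 18 mm below the mouth
- top_1 (a point): centre of the flat top (33 mm across) of the flip cap over hold-down bolt 1, 30 mm above the plate when closed. The three are alike, 70 mm apart along the mill's x, in any order. A tight bolt gives less than 1 mm under a push on its cap; the one loose bolt gives at about 4 N, drops 5 mm with its cap and stays down (a pull of over 6 N would raise it again)
- tab_1 (a point): grip point of the lifting tab of cap 1, 39 mm out from the bolt's axis (9 mm from the tab's end), 27 mm above the plate when closed. The cap is a steel cup 33 mm across; the tab is 14 mm wide (along the mill's x), 5 mm thick and sticks 31 mm out of it along the mill's +y, nothing under it. To open the cap the tab swings up and over towards the mill
- hinge_1 (a point): point on the hinge axis of cap 1, 22 mm from the bolt's axis towards the mill, 14 mm above the plate (5 mm less once a loose bolt has dropped); the axis runs along the mill's x. It stays at the bolt when the cap opens
- cap_1 (a joint): opening angle of cap 1: 0 closed, grows as the tab is lifted, stop at 1.35 rad. A light spring (about 0.03 to 0.07 Nm, 0.5 to 1.2 N at the tab) shuts it whenever it is let go
- top_2 (a point): centre of the flat top (33 mm across) of the flip cap over hold-down bolt 2, 30 mm above the plate when closed. The three are alike, 70 mm apart along the mill's x, in any order. A tight bolt gives less than 1 mm under a push on its cap; the one loose bolt gives at about 4 N, drops 5 mm with its cap and stays down (a pull of over 6 N would raise it again)
- tab_2 (a point): grip point of the lifting tab of cap 2, 39 mm out from the bolt's axis (9 mm from the tab's end), 27 mm above the plate when closed. The cap is a steel cup 33 mm across; the tab is 14 mm wide (along the mill's x), 5 mm thick and sticks 31 mm out of it along the mill's +y, nothing under it. To open the cap the tab swings up and over towards the mill
- hinge_2 (a point): point on the hinge axis of cap 2, 22 mm from the bolt's axis towards the mill, 14 mm above the plate (5 mm less once a loose bolt has dropped); the axis runs along the mill's x. It stays at the bolt when the cap opens
- cap_2 (a joint): opening angle of cap 2: 0 closed, grows as the tab is lifted, stop at 1.35 rad. A light spring (about 0.03 to 0.07 Nm, 0.5 to 1.2 N at the tab) shuts it whenever it is let go
- top_3 (a point): centre of the flat top (33 mm across) of the flip cap over hold-down bolt 3, 30 mm above the plate when closed. The three are alike, 70 mm apart along the mill's x, in any order. A tight bolt gives less than 1 mm under a push on its cap; the one loose bolt gives at about 4 N, drops 5 mm with its cap and stays down (a pull of over 6 N would raise it again)
- tab_3 (a point): grip point of the lifting tab of cap 3, 39 mm out from the bolt's axis (9 mm from the tab's end), 27 mm above the plate when closed. The cap is a steel cup 33 mm across; the tab is 14 mm wide (along the mill's x), 5 mm thick and sticks 31 mm out of it along the mill's +y, nothing under it. To open the cap the tab swings up and over towards the mill
- hinge_3 (a point): point on the hinge axis of cap 3, 22 mm from the bolt's axis towards the mill, 14 mm above the plate (5 mm less once a loose bolt has dropped); the axis runs along the mill's x. It stays at the bolt when the cap opens
- cap_3 (a joint): opening angle of cap 3: 0 closed, grows as the tab is lifted, stop at 1.35 rad. A light spring (about 0.03 to 0.07 Nm, 0.5 to 1.2 N at the tab) shuts it whenever it is let go
- doming_block: loose steel cube, 50 mm, with round dimples; bystander, origin at the middle of its underside
- hex_key: loose L-shaped hex key lying flat, 110 x 39 mm, 8 mm thick; bystander, origin at the middle of its underside
- jar: loose small glass jar, 44 mm across, 50 mm tall; bystander, origin at the middle of its underside
- punch: loose doming punch lying, 83 mm long, 16 mm thick; bystander, origin at the middle of its underside
- pliers: loose pliers lying, 140 mm long, 14 mm thick; bystander, origin at the middle of its underside
There are look-alikes about, which are no part of the job. Leave any red look-alike of the part that bears foot_1 alone. What is shaped like the part that bears foot_2 but green or purple is not meant.

How it is judged:
On the way, in this order (a step that is already met when the one before it is completed fails the run):
1. both locating pins are fully home in the two bores (((horizontal distance between foot_1 and bore_1 below 0.003 m and z of foot_1 in the frame of bore_1 below -0.0145 m) or (horizontal distance between foot_1 and bore_2 below 0.003 m and z of foot_1 in the frame of bore_2 below -0.0145 m)) and ((horizontal distance between foot_2 and bore_1 below 0.003 m and z of foot_2 in the frame of bore_1 below -0.0145 m) or (horizontal distance between foot_2 and bore_2 below 0.003 m and z of foot_2 in the frame of bore_2 below -0.0145 m))), for 0.2 s.
2. the loose bolt has been tapped under its closed cap and has dropped (((z of hinge_1 in the frame of mill below 0.0315 m and value of joint cap_1 below 0.08 rad and contact force between the fingers and cap_1 above 0.5 N) or (z of hinge_2 in the frame of mill below 0.0315 m and value of joint cap_2 below 0.08 rad and contact force between the fingers and cap_2 above 0.5 N) or (z of hinge_3 in the frame of mill below 0.0315 m and value of joint cap_3 below 0.08 rad and contact force between the fingers and cap_3 above 0.5 N))), for 0.04 s.
At the end, for the whole second after the job is handed in: the fingers hold the cap of the loose bolt (the one that has dropped by more than 2.5 mm) open by more than 0.9 rad, at rest; the other two caps are shut (below 0.1 rad); both pins stand in the bores within 3 mm of the axis, feet at least 14.5 mm (of 18) below the mouth (all of step 1 and ((z of hinge_1 in the frame of mill below 0.0315 m and value of joint cap_1 above 0.9 rad and velocity of joint cap_1 between -0.1 and 0.1 rad/s and contact force between the fingers and cap_1 above 0.3 N and value of joint each of cap_2, cap_3 below 0.1 rad) or (z of hinge_2 in the frame of mill below 0.0315 m and value of joint cap_2 above 0.9 rad and velocity of joint cap_2 between -0.1 and 0.1 rad/s and contact force between the fingers and cap_2 above 0.3 N and value of joint each of cap_1, cap_3 below 0.1 rad) or (z of hinge_3 in the frame of mill below 0.0315 m and value of joint cap_3 above 0.9 rad and velocity of joint cap_3 between -0.1 and 0.1 rad/s and contact force between the fingers and cap_3 above 0.3 N and value of joint each of cap_1, cap_2 below 0.1 rad))); the arm keeps its last pose, push and grip.
It fails at once if the cap of a bolt that has not dropped under the tap is opened (over 0.3 rad) ((value of joint cap_1 above 0.3 rad and not (z of hinge_1 in the frame of mill below 0.0315 m)) or (value of joint cap_2 above 0.3 rad and not (z of hinge_2 in the frame of mill below 0.0315 m)) or (value of joint cap_3 above 0.3 rad and not (z of hinge_3 in the frame of mill below 0.0315 m))).
It fails at once if a bystander is shoved more than 25 mm (distance of any of doming_block, hex_key, jar, punch, pliers from where it was at the start of the episode above 0.025 m).
It also fails if it takes over 72 s, if anything falls off the work surface, if the arm or the gripper's body presses on something with over 40 N, if the wrist force passes 120 N, or if a joint passes its speed limit or range.

### The arm

A 6-joint arm with a two-finger parallel gripper is mounted at the origin on the work surface. World frame = base frame: x ahead of the robot, y to its left, z up, the work surface at z = 0. Lengths are in m, angles in rad, forces in N, time in s.
With the tool pointing down it reaches from about 0.4 to 0.825 m from the base axis. Payload 7 kg.
Tool frame: the origin (TCP) lies at the very end of the fingers, on their centre line; the grasp point (between the pads) lies 19 mm behind it; z points along the fingers, x is the direction in which the jaws open and shut, and the axes are right-handed (so a half turn about z gives the same grasp; the last joint's range is limited). The gripper opens to 88 mm and grips with 3 to 60 N. Pads are 19 mm wide; open, the fingers measure 130 mm over their backs; the gripper's body (78 mm by 193 mm) begins 47 mm behind the grasp point.
Start: joints at [1.437, 0.359, 0.012, 0, -1.224, -0.288], TCP at [0.276, 0.616, 0.199] pointing down, gripper open.
Joint ranges: [-3.07, 3.07], [-1.43, 2.12], [-1.02, 1.25], [-3.03, 1.67], [-3.05, -0], [-3.03, 3.03]. Speed limits (rad/s): [2.39, 2.39, 3.01, 3.14, 3.14, 3.14].

### API

Orientations are given as a unit quaternion [w, x, y, z].
In Python, from rig import * gives the robot as it stands. The module is installed in compiled form; this text tells all that it offers.
- The arm moves only by the tool jog_arm, never from a script. Its argument "series" is a list of rows, each a list of 3 entries, a list of its own where there are three numbers: the turn, a rotation vector about the tool's x, y, z in degrees, then the shift along the tool's x, y, z in mm, then the closure in counts, from 0 (fully open) to 255 (shut). In form: [[[ax, ay, az], [dx, dy, dz], grip], ...]. A call has 1 to 20 rows; each row shifts and turns the commanded pose from where the row before left it, along the tool's axes as they then stand; what a row does not reach is not made up. A row lasts 1/12 s, in which the tool goes at most 41.7 mm and 7.16 degrees, less where a joint would pass 70% of its speed; a pose out of reach is approached as far as the arm can. A call with a gripper value outside its range is refused whole. The fingers move at their own pace and stop on an object; "squeeze" is the grip in N (left out, the last holds). Time passes only in rows, so rows that do not move let the fingers close. It gives the time, the measured TCP pose, the force and the opening at its end, in the units of the state.
- sense(): the state, without advancing time (a new reading comes with each control period).
- capture(name): name is "side" or "top" or "wrist"; returns a dict with "image" (400x640x3 uint8, red, green, blue), "intrinsics" (3x3 intrinsics, pixels), "cam_to_world" (4x4, takes a point from camera to world coordinates); the wrist camera has in their place "mount" (4x4, takes a point from camera to tool coordinates, whose origin is the TCP and whose axes are the tool frame's). Camera axes: x right, y down, z forward; pixel columns grow to the right and rows downward; lengths in m; the calibration is good to about 2 mm. A picture is of the moment at which its call begins: read the wrist's pose just before it. There is no depth.
- sign_off(): hands the job in, once; it reports no verdict.
The state is a dict: "time": time; "qpos": joint angles; "joint_velocities": joint speeds; "joint_torque": joint torques, N m; "position": TCP position; "orientation": TCP orientation; "wrist_force": force on the tool from outside, world axes, zero at the start; "torque": the same for the moment, N m; "grip_width": finger opening in m.
Only numpy, scipy, OpenCV 4.12 (cv2) and the standard library are available. Lean on these libraries where they do the work, as an engineer would, in place of code of your own. Each camera call takes 0.05 s, during which the arm holds its last target. There are 200 camera calls.

## Working session

There is one attempt and no reset: what is moved stays moved. The work goes in short steps, Python scripts to look and compute and a tool call to move; the robot and the scene stay as the last step left them, time stands still between calls to the robot, and variables do not carry over. Pictures are saved under pics/ and viewed, about 8 in all and at most 12, crops included, and the job is handed in when it is done.

Besides the shell and the picture viewer there is one more tool, called after "Request:" as name(argument=value, ...), one argument or row to a line, values as JSON. jog_arm: Moves the arm, as the interface text tells. Its arguments: {"type":"object","properties":{"series":{"type":"array","items":{"type":"array"}},"squeeze":{"type":"number"}},"required":["series"]}

```bash
mkdir -p pics; cat > h.py <<'E'
from rig import *
import numpy as np, cv2, json
from scipy.spatial.transform import Rotation as R
def pose():
    s=sense(); q=s["orientation"]; T=np.eye(4); T[:3,:3]=R.from_quat([q[1],q[2],q[3],q[0]]).as_matrix(); T[:3,3]=s["position"]; return T,s
def snap(n,name):
    T,s=pose(); c=capture(n); cv2.imwrite(f"pics/{name}.png",c["image"][:,:,::-1])
    M=c["cam_to_world"] if "cam_to_world" in c else T@np.array(c["mount"])
    np.savez(f"pics/{name}.npz",K=c["intrinsics"],M=M); return c["image"]
def load(name):
    d=np.load(f"pics/{name}.npz"); return d["K"],d["M"]
def ray(name,u,v,z):
    K,M=load(name); d=M[:3,:3]@np.linalg.inv(K)@[u,v,1]; return M[:3,3]+d*(z-M[2,3])/d[2]
def proj(name,P):
    K,M=load(name); p=(np.atleast_2d(P)-M[:3,3])@M[:3,:3]; p=p@K.T; return p[:,:2]/p[:,2:]
E
python3 - <<'E'
from h import *
for n in("top","side","wrist"): snap(n,n+"0"); K,M=load(n+"0"); print(n,K[0,0],K[:2,2],M.round(3).tolist())
T,s=pose(); print(T.round(3).tolist(),s["time"],s["wrist_force"],s["grip_width"])
E
```

```text
top 373.63830106166904 [319.34846898 207.1117453 ] [[0.005, -0.989, 0.145, 0.428], [-1.0, -0.008, -0.021, 0.099], [0.022, -0.145, -0.989, 0.79], [0.0, 0.0, 0.0, 1.0]]
side 389.6262128213633 [318.57140781 201.31754026] [[-0.755, -0.358, 0.549, 0.13], [-0.656, 0.424, -0.625, 0.57], [-0.009, -0.832, -0.555, 0.474], [0.0, 0.0, 0.0, 1.0]]
wrist 333.0206890826115 [318.13063329 198.08557429] [[-0.408, -0.872, -0.271, 0.35], [-0.913, 0.39, 0.12, 0.583], [0.001, 0.297, -0.955, 0.385], [0.0, 0.0, 0.0, 1.0]]
[[-0.409, -0.912, -0.0, 0.276], [-0.912, 0.409, -0.001, 0.615], [0.001, -0.0, -1.0, 0.198], [0.0, 0.0, 0.0, 1.0]] 0.15 [ 0.44266956  0.35780935 -0.00371631] 0.08790948975599042
```

View pics/top0.png

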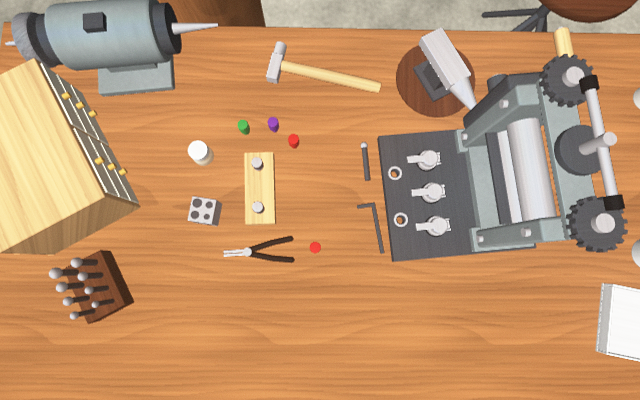

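View pics/side0.png

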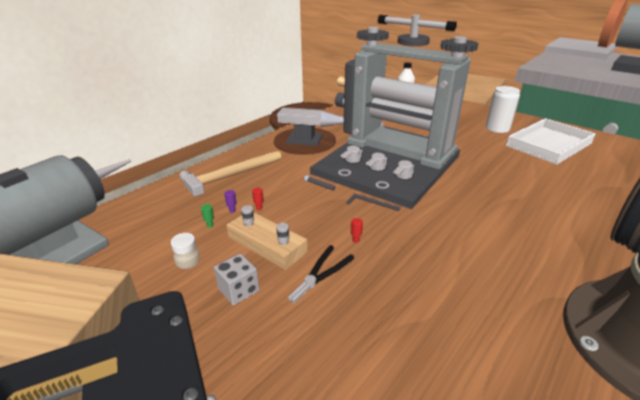

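The top view shows the stand with steel pins at about (257,162) and (258,207). The bores are at (395,173) and (400,220), the caps at about (430,158), (433,191) and (438,226), and their tabs point left. Red, green and purple decoys stand around the stand.

```bash
python3 - <<'E'
from h import *
for l,u,v,z in [("pinA",257,161,.064),("pinB",258,206,.064),("bA",395,173,.02),("bB",400.5,220,.02),("capA",430,158,.05),("capB",434,191,.05),("capC",439,226,.05)]:
    p=ray("top0",u,v,z); print(l,p.round(4),np.hypot(p[0],p[1]).round(3),proj("side0",p).round(0))
im=cv2.imread("pics/top0.png")
a=cv2.resize(im[140:250,180:290],None,fx=3.6,fy=3.6,interpolation=cv2.INTER_CUBIC)
b=cv2.resize(im[140:250,360:470],None,fx=3.6,fy=3.6,interpolation=cv2.INTER_CUBIC)
cv2.imwrite("pics/crop.png",np.hstack([a,b]))
E
```

```text
pinA [0.6268 0.2081 0.064 ] 0.66 [[247. 207.]]
pinB [0.5361 0.2035 0.064 ] 0.573 [[283. 225.]]
bA [ 0.6157 -0.0777  0.02  ] 0.621 [[345. 172.]]
bB [ 0.5155 -0.0867  0.02  ] 0.523 [[383. 184.]]
capA [ 0.6407 -0.1439  0.05  ] 0.657 [[353. 148.]]
capB [ 0.5717 -0.1494  0.05  ] 0.591 [[378. 155.]]
capC [ 0.5006 -0.1566  0.05  ] 0.524 [[406. 163.]]
```

View pics/crop.png

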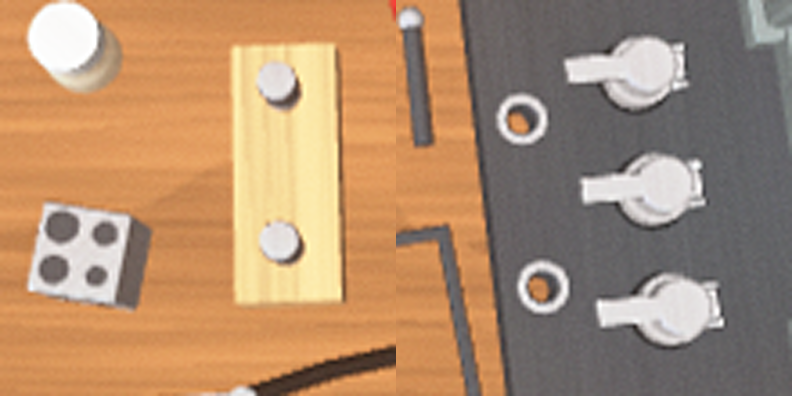

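Request:
jog_arm(
  series=[
    [[0,0,6.07],[0,0,0],110],
    [[0,0,6.07],[0,0,0],110],
    [[0,0,6.07],[0,0,0],110],
    [[0,0,6.07],[0,0,0],110],
    [[0,0,6.07],[0,0,0],110],
    [[0,0,6.07],[0,0,0],110],
    [[0,0,6.07],[0,0,0],110],
    [[0,0,6.07],[0,0,0],110],
    [[0,0,6.07],[0,0,0],110],
    [[0,0,6.07],[0,0,0],110],
  ],
  squeeze=25,
)

```text
time: 0.98
position: [0.2763, 0.6156, 0.1984]
orientation: [-0.0, -0.042, 0.999, -0.0]
wrist_force: [0.2, 0.3, -0.4]
grip_width: 0.0498
```

Request:
jog_arm(
  series=[
    [[0,0,0],[-19.5,-27.3,0],110],
    [[0,0,0],[-19.5,-27.3,0],110],
    [[0,0,0],[-19.5,-27.3,0],110],
    [[0,0,0],[-19.5,-27.3,0],110],
    [[0,0,0],[-19.5,-27.3,0],110],
    [[0,0,0],[-19.5,-27.3,0],110],
    [[0,0,0],[-19.5,-27.3,0],110],
    [[0,0,0],[-19.5,-27.3,0],110],
    [[0,0,0],[-19.5,-27.3,0],110],
    [[0,0,0],[-19.5,-27.3,0],110],
    [[0,0,0],[-19.5,-27.3,0],110],
    [[0,0,0],[-19.5,-27.3,0],110],
    [[0,0,0],[-19.5,-27.3,0],110],
    [[0,0,0],[-19.5,-27.3,0],110],
    [[0,0,0],[-19.5,-27.3,0],110],
    [[0,0,0],[-19.5,-27.3,0],110],
    [[0,0,0],[0,0,0],110],
  ],
)

```text
time: 2.4
position: [0.6287, 0.2043, 0.1979]
orientation: [-0.0, -0.043, 0.999, -0.001]
wrist_force: [-0.1, 1.2, -0.9]
grip_width: 0.0498
```

```bash
python3 - <<'E'
from h import *
im=snap("wrist","w1"); T,s=pose(); print(T.round(4).tolist(),s["time"],np.round(s["qpos"],3),s["wrist_force"].round(2),s["grip_width"])
print(proj("w1",[[.6268,.2081,.064],[.5361,.2035,.064],[.6268,.2081,.034]]).round(1))
E
```

```text
[[-0.9963, -0.0856, -0.001, 0.6275], [-0.0856, 0.9963, -0.0009, 0.2059], [0.0011, -0.0008, -1.0, 0.1978], [0.0, 0.0, 0.0, 1.0]] 2.45 [ 0.612  0.336 -0.023  0.    -1.213 -0.526] [-0.15  0.68  1.21] 0.04963247747849049
[[319.6 183. ]
 [410.6 186.2]
 [319.5 176. ]]
```

View pics/w1.png

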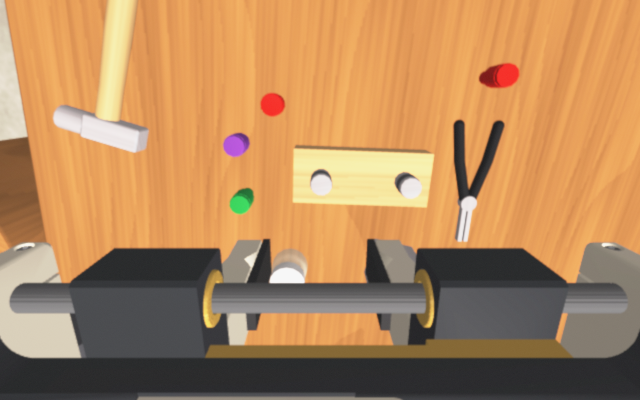

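The wrist view has the pin tops at (320.5,183) and (410,186.5). The top-camera estimates project to within 1 px of these, so I'm grasping pin A.

Request:
jog_arm(
  series=[
    [[0,0,0],[0.9,2.3,20],110],
    [[0,0,0],[0,0,30],110],
    [[0,0,0],[0,0,30],110],
    [[0,0,0],[0,0,30],110],
    [[0,0,0],[0,0,25],110],
    [[0,0,0],[0,0,15],110],
    [[0,0,0],[0,0,10],110],
    [[0,0,0],[0,0,0],110],
    [[0,0,0],[0,0,0],200],
    [[0,0,0],[0,0,0],255],
    [[0,0,0],[0,0,0],255],
    [[0,0,0],[0,0,0],255],
    [[0,0,0],[0,0,0],255],
    [[0,0,0],[0,0,0],255],
  ],
  squeeze=25,
)

```text
time: 3.62
position: [0.6253, 0.211, 0.0394]
orientation: [0.0, -0.045, 0.999, 0.0]
wrist_force: [-0.3, -0.2, 0.1]
grip_width: 0.0155
```

```bash
python3 - <<'E'
from h import *
T,s=pose(); print(T.round(4).tolist(),s["time"],s["grip_width"],s["wrist_force"])
im=snap("wrist","w2"); im2=snap("side","s2"); T,s=pose(); print(s["position"],s["grip_width"])
a=cv2.resize(im2[150:290,180:340],(800,700)); cv2.imwrite("pics/v2.png",np.hstack([cv2.resize(im[:,160:480],(400,500)),cv2.resize(im2[150:290,180:340],(400,350)) if 0 else cv2.resize(im2[130:290,170:330],(400,500))])[:,:,::-1])
E
```

```text
[[-0.996, -0.0894, 0.0008, 0.6253], [-0.0894, 0.996, 0.0006, 0.211], [-0.0008, 0.0005, -1.0, 0.0394], [0.0, 0.0, 0.0, 1.0]] 3.6167 0.015500963328316665 [-0.34429897 -0.20561465  0.07528043]
[0.62516857 0.21089513 0.03907658] 0.007425037375546998
```

View pics/v2.png

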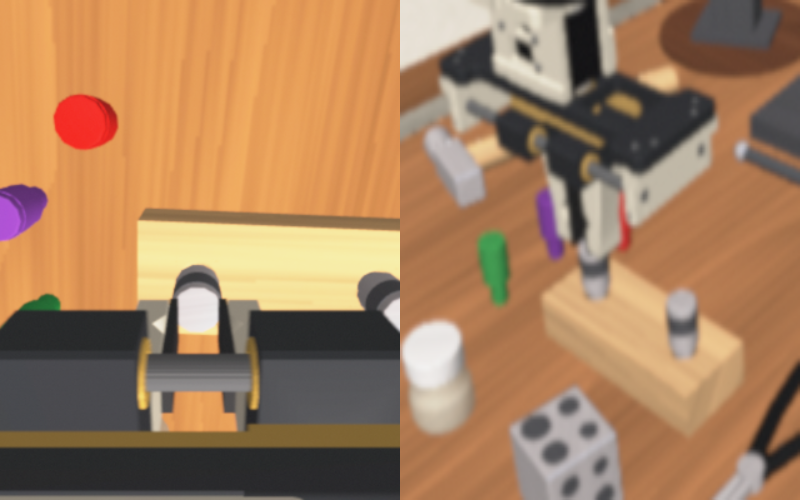

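```bash
python3 - <<'E'
from h import *
print(ray("w2",317.6,248,.064), proj("w2",[[.6252,.2109,.0391],[.6252,.2109,.058]]).round(1))
for i in range(3): 
    im=snap("wrist","w3"); T,s=pose(); print(s["time"],s["position"].round(4),s["grip_width"])
cv2.imwrite("pics/v3.png",cv2.resize(im[180:400,200:440],None,fx=2.5,fy=2.5)[:,:,::-1])
E
```

```text
[0.6255719  0.20944654 0.064     ] [[318.1 232.1]
 [318.1 245.7]]
3.7667 [0.6251 0.2109 0.039 ] 0.004089130544002392
3.8167 [0.6251 0.2108 0.0389] 0.001950977437523664
3.8667 [0.6251 0.2108 0.0388] 0.0008560352384560681
```

View pics/v3.png

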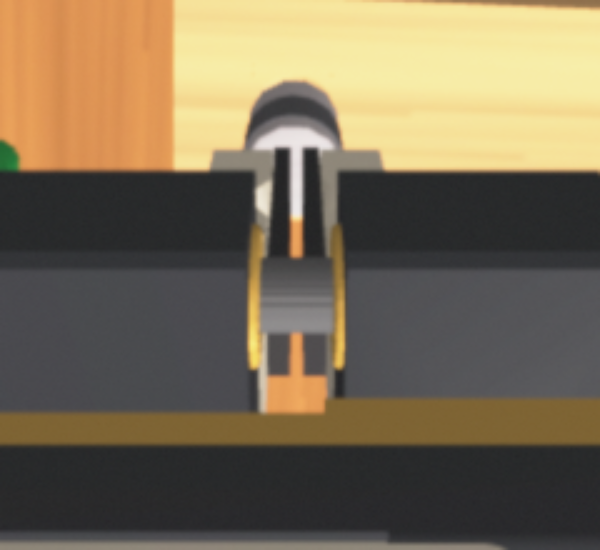

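```bash
python3 - <<'E'
from h import *
im2=snap("side","s3").copy(); T,s=pose(); p=s["position"]; print(p,s["orientation"],s["qpos"])
P=[p,p+[0,0,.03],[.626,.209,.064],[.5361,.2035,.064]]
pr=proj("s3",P); print(pr)
big=cv2.resize(im2[150:270,200:320],(600,600),interpolation=cv2.INTER_CUBIC)
for (u,v),c in zip(pr,[(255,0,0),(255,255,0),(0,255,0),(0,0,255)]): cv2.circle(big,(int((u-200+.5)*5),int((v-150+.5)*5)),4,c,-1)
cv2.imwrite("pics/v4.png",big[:,:,::-1])
E
```

```text
[0.62506628 0.21081392 0.03876084] [-1.95131488e-05 -4.47213205e-02  9.98999501e-01 -9.21913726e-06] [ 6.20299556e-01  4.66664178e-01 -2.13230332e-01 -7.42567805e-06
 -8.90944592e-01 -5.30822406e-01]
[[247.66601505 218.69896236]
 [245.88129773 205.62469795]
 [246.59397209 207.13307913]
 [282.68837801 224.62018822]]
```

View pics/v4.png

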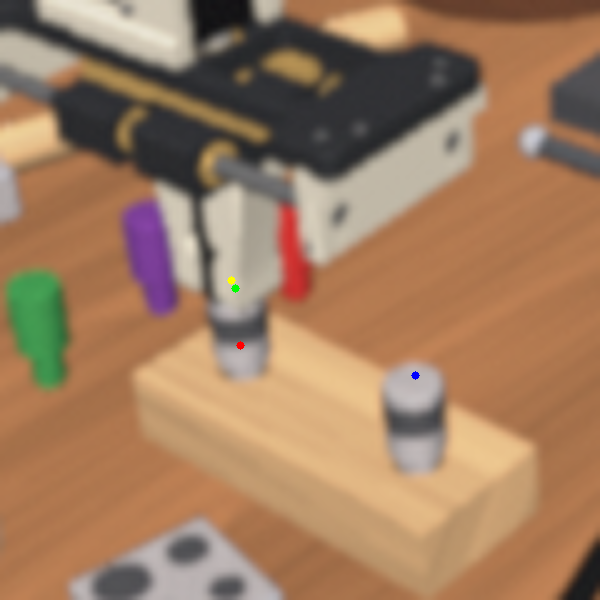

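The closed fingers hide the pin's top and their tips sit at about z 0.066. The real tips therefore end about 27 mm short of the reported TCP. I'll open, go lower in small steps and watch the force.

Request:
jog_arm(
  series=[
    [[0,0,0],[0,0,0],110],
    [[0,0,0],[0,0,0],110],
    [[0,0,0],[0,0,0],110],
    [[0,0,0],[0,0,0],110],
    [[0,0,0],[0,0,0],110],
    [[0,0,0],[-0.7,-1.7,0],110],
    [[0,0,0],[0,0,5],110],
    [[0,0,0],[0,0,5],110],
    [[0,0,0],[0,0,0],110],
  ],
)

```text
time: 4.67
position: [0.6251, 0.2088, 0.0273]
orientation: [-0.001, -0.045, 0.999, -0.0]
wrist_force: [-0.0, 0.7, -0.6]
grip_width: 0.0491
```

Request:
jog_arm(
  series=[
    [[0,0,0],[0,0,4],110],
    [[0,0,0],[0,0,4],110],
    [[0,0,0],[0,0,0],110],
  ],
)

```text
time: 4.92
position: [0.6253, 0.209, 0.0196]
orientation: [-0.001, -0.045, 0.999, -0.0]
wrist_force: [-0.5, 0.5, -0.8]
grip_width: 0.0497
```

Request:
jog_arm(
  series=[
    [[0,0,0],[0,0,4],110],
    [[0,0,0],[0,0,3],110],
    [[0,0,0],[0,0,0],110],
    [[0,0,0],[0,0,0],255],
    [[0,0,0],[0,0,0],255],
    [[0,0,0],[0,0,0],255],
    [[0,0,0],[0,0,0],255],
    [[0,0,0],[0,0,0],255],
    [[0,0,0],[0,0,0],255],
    [[0,0,0],[0,0,0],255],
  ],
  squeeze=25,
)

```text
time: 5.75
position: [0.6261, 0.2094, 0.014]
orientation: [0.0, -0.045, 0.999, 0.0]
wrist_force: [1.5, 0.6, 1.6]
grip_width: 0.0213
```

Request:
jog_arm(
  series=[
    [[0,0,0],[0,0,-5],255],
    [[0,0,0],[0,0,-10],255],
    [[0,0,0],[0,0,-20],255],
    [[0,0,0],[0,0,-25],255],
    [[0,0,0],[2.8,-19.7,0],255],
    [[0,0,0],[2.8,-19.7,0],255],
    [[0,0,0],[2.8,-19.7,0],255],
    [[0,0,0],[2.8,-19.7,0],255],
    [[0,0,0],[2.8,-19.7,0],255],
    [[0,0,0],[2.8,-19.7,0],255],
    [[0,0,0],[2.8,-19.7,0],255],
    [[0,0,0],[2.8,-19.7,0],255],
    [[0,0,0],[2.8,-19.7,0],255],
    [[0,0,0],[2.8,-19.7,0],255],
    [[0,0,0],[0,0,0],255],
    [[0,0,0],[0,0,0],255],
    [[0,0,0],[0,0,0],255],
  ],
)

```text
time: 7.17
position: [0.6159, 0.0107, 0.0744]
orientation: [0.0, -0.045, 0.999, 0.0]
wrist_force: [0.4, 1.0, -0.9]
grip_width: 0.0208
```

```bash
python3 - <<'E'
from h import *
im=snap("wrist","w5"); T,s=pose(); print(T.round(4).tolist(),s["time"],s["wrist_force"].round(2),s["grip_width"])
P=[[.6157,-.0777,.02],[.5155,-.0867,.02],[.6407,-.1439,.05],[.5717,-.1494,.05],[.5006,-.1566,.05]]
print(proj("w5",P).round(1))
big=cv2.resize(im[0:400,220:540],None,fx=1.5,fy=1.5,interpolation=cv2.INTER_CUBIC); cv2.imwrite("pics/v5.png",big[:,:,::-1])
E
```

```text
[[-0.996, -0.0897, 0.0006, 0.6159], [-0.0897, 0.996, 0.0003, 0.0111], [-0.0006, 0.0002, -1.0, 0.0743], [0.0, 0.0, 0.0, 1.0]] 7.2167 [ 0.43  1.44 -1.51] 0.021225138666244803
[[330.1  82.1]
 [477.3  82.2]
 [298.1 -54.3]
 [426.9 -52.7]
 [560.3 -54.4]]
```

View pics/v5.png

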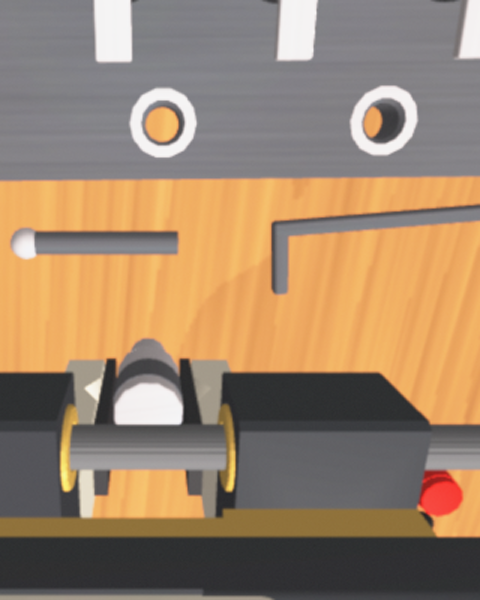

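```bash
python3 - <<'E'
from h import *
im=cv2.imread("pics/w5.png"); g=cv2.cvtColor(im,cv2.COLOR_BGR2GRAY); hsv=cv2.cvtColor(im,cv2.COLOR_BGR2HSV)
m=((g>205)&(hsv[...,1]<40)).astype(np.uint8)
for i,c in enumerate(cv2.findContours(m,cv2.RETR_EXTERNAL,cv2.CHAIN_APPROX_NONE)[0]):
    if len(c)>40:
        e=cv2.fitEllipse(c); u,v=e[0]; z=.1243 if v>220 else .02
        print(np.round(e[0],1),np.round(e[1],1),ray("w5",u,v,z).round(4))
im=cv2.imread("pics/w1.png"); g=cv2.cvtColor(im,cv2.COLOR_BGR2GRAY); hsv=cv2.cvtColor(im,cv2.COLOR_BGR2HSV)
m=((g>190)&(hsv[...,1]<40)).astype(np.uint8)
for c in cv2.findContours(m,cv2.RETR_EXTERNAL,cv2.CHAIN_APPROX_NONE)[0]:
    if 30<len(c)<120: e=cv2.fitEllipse(c); print("w1",np.round(e[0],1),np.round(e[1],1),ray("w1",*e[0],.064).round(4))
E
```

```text
[277.2 327.6] [ 7.8 34.8] [0.633  0.0414 0.1243]
[318.7 270.4] [28.  47.3] [0.6157 0.0082 0.1243]
[ 37.7 310.3] [ 74.9 117.3] [0.7484 0.0421 0.1243]
[236.7 164.4] [13.3 15.1] [ 0.6783 -0.0145  0.02  ]
[328.3  81.4] [42.7 45.5] [ 0.617 -0.078  0.02 ]
[475.6  79.8] [40.8 47.5] [ 0.517  -0.0881  0.02  ]
[540.4  18.4] [25.1 46.9] [ 0.4838 -0.1289  0.02  ]
[417.6  19.2] [25.8 48. ] [ 0.563  -0.1212  0.02  ]
[295.1  19.8] [26.3 49. ] [ 0.6422 -0.1137  0.02  ]
w1 [236.8 327.9] [18.1 33.6] [0.7061 0.3872 0.064 ]
w1 [286.7 275.7] [15.5 36.9] [0.6532 0.3148 0.064 ]
w1 [250.1 260.2] [ 9.4 17. ] [0.6933 0.2995 0.064 ]
w1 [ 24.9 245.3] [ 4.  19.2] [0.9302 0.3027 0.064 ]
w1 [410.8 188.1] [18.9 20.7] [0.5355 0.2054 0.064 ]
w1 [320.9 184.6] [19.4 20.3] [0.6254 0.2096 0.064 ]
```

```bash
python3 - <<'E'
from h import *
im=cv2.imread("pics/top0.png"); g=cv2.cvtColor(im,cv2.COLOR_BGR2GRAY); hsv=cv2.cvtColor(im,cv2.COLOR_BGR2HSV)
big=cv2.resize(im,None,fx=4,fy=4,interpolation=cv2.INTER_CUBIC); g=cv2.cvtColor(big,cv2.COLOR_BGR2GRAY); hsv=cv2.cvtColor(big,cv2.COLOR_BGR2HSV)
for (u0,v0,z,t) in [(257,162,.064,150),(258,207,.064,150),(395,173,.02,150),(400,220,.02,150)]:
  for t in (150,175,195):
    w=np.zeros(g.shape,np.uint8); cv2.circle(w,(u0*4,v0*4),40,1,-1)
    m=((g>t)&(hsv[...,1]<55)).astype(np.uint8)*w
    c=max(cv2.findContours(m,cv2.RETR_EXTERNAL,cv2.CHAIN_APPROX_NONE)[0],key=cv2.contourArea); e=cv2.fitEllipse(c)
    u,v=(np.array(e[0])+.5)/4-.5; print(round(u,2),round(v,2),np.round(e[1],1)/4,ray("top0",u,v,z).round(4))
E
```

```text
256.12 161.97 [10.325 10.55 ] [0.6248 0.2098 0.064 ]
256.05 161.85 [10.05  10.525] [0.625  0.2099 0.064 ]
255.99 161.74 [ 9.875 10.2  ] [0.6252 0.2101 0.064 ]
256.94 206.42 [10.55  10.775] [0.5353 0.2056 0.064 ]
256.84 206.36 [10.35 10.65] [0.5354 0.2058 0.064 ]
256.74 206.29 [10.05 10.2 ] [0.5355 0.206  0.064 ]
394.54 172.65 [13.725 14.075] [ 0.6165 -0.0768  0.02  ]
394.57 172.68 [13.2  13.55] [ 0.6164 -0.0768  0.02  ]
394.59 172.69 [12.725 13.175] [ 0.6163 -0.0769  0.02  ]
400.4 219.27 [14.1  14.55] [ 0.517  -0.0866  0.02  ]
400.4 219.29 [13.625 13.975] [ 0.517  -0.0866  0.02  ]
400.42 219.29 [13.275 13.6  ] [ 0.517  -0.0866  0.02  ]
```

Request:
jog_arm(
  series=[
    [[0,0,0],[1.05,-14.8,0],255],
    [[0,0,0],[1.05,-14.8,0],255],
    [[0,0,0],[1.05,-14.8,0],255],
    [[0,0,0],[1.05,-14.8,0],255],
    [[0,0,0],[1.05,-14.8,5],255],
    [[0,0,0],[1.05,-14.6,5],255],
    [[0,0,0],[0,0,15],255],
    [[0,0,0],[0,0,15],255],
    [[0,0,0],[0,0,5],255],
    [[0,0,0],[0,0,0],255],
    [[0,0,0],[0,0,0],255],
    [[0,0,0],[0,0,0],255],
  ],
)

```text
time: 8.22
position: [0.6179, -0.0784, 0.0294]
orientation: [0.0, -0.045, 0.999, -0.0]
wrist_force: [0.4, 0.2, -1.4]
grip_width: 0.0211
```

Request:
jog_arm(
  series=[
    [[0,0,0],[0.2,0.7,4],255],
    [[0,0,0],[0,0,4],255],
    [[0,0,0],[0,0,4],255],
    [[0,0,0],[0,0,3],255],
    [[0,0,0],[0,0,3],255],
    [[0,0,0],[0,0,0],255],
  ],
)

```text
time: 8.72
position: [0.6166, -0.0775, 0.0099]
orientation: [-0.001, -0.045, 0.999, -0.0]
wrist_force: [-0.4, -0.5, -1.0]
grip_width: 0.0213
```

Request:
jog_arm(
  series=[
    [[0,0,0],[0,0,3],255],
    [[0,0,0],[0,0,3],255],
    [[0,0,0],[0,0,2],255],
    [[0,0,0],[0,0,1.5],255],
    [[0,0,0],[0,0,0],255],
  ],
)

```text
time: 9.13
position: [0.6168, -0.0776, 0.0008]
orientation: [-0.0, -0.045, 0.999, -0.0]
wrist_force: [-0.2, -0.0, -1.5]
grip_width: 0.0215
```

Foot at about z 0.003. I'll press about 1.5 mm more to seat it, then release to a narrow opening and lift off.

Request:
jog_arm(
  series=[
    [[0,0,0],[0,0,1],255],
    [[0,0,0],[0,0,1],255],
    [[0,0,0],[0,0,0],255],
  ],
)

```text
time: 9.38
position: [0.6173, -0.0776, -0.0001]
orientation: [0.0, -0.045, 0.999, -0.0]
wrist_force: [-1.4, 0.5, 3.2]
grip_width: 0.0214
```

Request:
jog_arm(
  series=[
    [[0,0,0],[0,0,0],150],
    [[0,0,0],[0,0,0],130],
    [[0,0,0],[0,0,0],130],
    [[0,0,0],[0,0,0],130],
    [[0,0,0],[0,0,0],130],
    [[0,0,0],[0,0,-10],130],
    [[0,0,0],[0,0,-25],130],
    [[0,0,0],[0,0,-25],130],
    [[0,0,0],[0,15,-10],130],
    [[0,0,0],[0,25,0],120],
    [[0,0,0],[0,20,0],110],
    [[0,0,0],[0,0,0],110],
    [[0,0,0],[0,0,0],110],
  ],
)

```text
time: 10.47
position: [0.6119, -0.0169, 0.0702]
orientation: [0.0, -0.046, 0.999, 0.0]
wrist_force: [0.3, 0.2, 0.4]
grip_width: 0.0498
```

Request:
jog_arm(
  series=[
    [[0,0,0],[6.9,28.5,0],110],
    [[0,0,0],[6.9,28.5,0],110],
    [[0,0,0],[6.9,28.5,0],110],
    [[0,0,0],[6.9,28.5,0],110],
    [[0,0,0],[6.9,28.5,0],110],
    [[0,0,0],[6.9,28.5,0],110],
    [[0,0,0],[6.9,28.5,0],110],
    [[0,0,0],[6.9,28.5,0],110],
    [[0,0,0],[0,0,0],110],
    [[0,0,0],[0,0,0],110],
    [[0,0,0],[0,0,0],110],
    [[0,0,0],[0,0,0],110],
  ],
)

```text
time: 11.47
position: [0.5366, 0.2033, 0.0693]
orientation: [-0.0, -0.044, 0.999, -0.0]
wrist_force: [-0.4, -0.1, 0.0]
grip_width: 0.0498
```

Request:
jog_arm(
  series=[
    [[0,0,0],[0.1,2,10],110],
    [[0,0,0],[0,0,15],110],
    [[0,0,0],[0,0,13],110],
    [[0,0,0],[0,0,10],110],
    [[0,0,0],[0,0,5],110],
    [[0,0,0],[0,0,3],110],
    [[0,0,0],[0,0,0],110],
    [[0,0,0],[0,0,0],255],
    [[0,0,0],[0,0,0],255],
    [[0,0,0],[0,0,0],255],
    [[0,0,0],[0,0,0],255],
    [[0,0,0],[0,0,0],255],
    [[0,0,0],[0,0,0],255],
    [[0,0,0],[0,0,0],255],
  ],
  squeeze=25,
)

```text
time: 12.63
position: [0.5362, 0.2065, 0.0137]
orientation: [0.0, -0.045, 0.999, 0.0]
wrist_force: [-1.2, -0.6, 3.3]
grip_width: 0.0217
```

Request:
jog_arm(
  series=[
    [[0,0,0],[0,0,-5],255],
    [[0,0,0],[0,0,-10],255],
    [[0,0,0],[0,0,-20],255],
    [[0,0,0],[0,0,-25],255],
    [[0,0,0],[4.5,-29,0],255],
    [[0,0,0],[4.5,-29,0],255],
    [[0,0,0],[4.5,-29,0],255],
    [[0,0,0],[4.5,-29,0],255],
    [[0,0,0],[4.5,-29,0],255],
    [[0,0,0],[4.5,-29,0],255],
    [[0,0,0],[4.5,-29,0],255],
    [[0,0,0],[4.5,-29,0],255],
    [[0,0,0],[4.5,-29,5],255],
    [[0,0,0],[4.5,-29,5],255],
    [[0,0,0],[0,0,15],255],
    [[0,0,0],[0,0,15],255],
    [[0,0,0],[0,0,3],255],
    [[0,0,0],[0,0,0],255],
    [[0,0,0],[0,0,0],255],
    [[0,0,0],[0,0,0],255],
  ],
)

```text
time: 14.3
position: [0.5179, -0.0861, 0.0313]
orientation: [0.001, -0.045, 0.999, -0.0]
wrist_force: [-0.7, 0.2, -0.9]
grip_width: 0.0214
```

Request:
jog_arm(
  series=[
    [[0,0,0],[0.2,-0.4,4],255],
    [[0,0,0],[0,0,4],255],
    [[0,0,0],[0,0,4],255],
    [[0,0,0],[0,0,4],255],
    [[0,0,0],[0,0,4],255],
    [[0,0,0],[0,0,0],255],
  ],
)

```text
time: 14.8
position: [0.5166, -0.0869, 0.0093]
orientation: [-0.001, -0.045, 0.999, -0.0]
wrist_force: [0.3, 0.5, -2.6]
grip_width: 0.0214
```

Request:
jog_arm(
  series=[
    [[0,0,0],[0,0,3],255],
    [[0,0,0],[0,0,3],255],
    [[0,0,0],[0,0,2],255],
    [[0,0,0],[0,0,1.5],255],
    [[0,0,0],[0,0,1],255],
    [[0,0,0],[0,0,0],255],
  ],
)

```text
time: 15.3
position: [0.5169, -0.087, -0.0003]
orientation: [-0.0, -0.045, 0.999, -0.0]
wrist_force: [0.2, -0.6, -1.2]
grip_width: 0.0213
```

Request:
jog_arm(
  series=[
    [[0,0,0],[0,0,1],255],
    [[0,0,0],[0,0,0.7],255],
    [[0,0,0],[0,0,0],255],
  ],
)

```text
time: 15.55
position: [0.5171, -0.087, -0.0005]
orientation: [0.0, -0.045, 0.999, -0.0]
wrist_force: [-6.0, 1.1, 15.5]
grip_width: 0.0214
```

Request:
jog_arm(
  series=[
    [[0,0,0],[0,0,0],150],
    [[0,0,0],[0,0,0],130],
    [[0,0,0],[0,0,0],130],
    [[0,0,0],[0,0,0],130],
    [[0,0,0],[0,0,0],130],
    [[0,0,0],[0,0,-10],130],
    [[0,0,0],[0,0,-25],130],
    [[0,0,0],[0,0,-30],130],
    [[0,0,0],[0,10,-30],130],
    [[0,0,0],[0,25,0],130],
    [[0,0,0],[0,25,0],255],
    [[0,0,0],[0,0,0],255],
    [[0,0,0],[0,0,0],255],
    [[0,0,0],[0,0,0],255],
  ],
)

```text
time: 16.72
position: [0.5116, -0.0272, 0.0935]
orientation: [0.0, -0.045, 0.999, -0.0]
wrist_force: [-0.3, -0.6, -0.2]
grip_width: 0.022
```

```bash
python3 - <<'E'
from h import *
im=snap("wrist","w6"); T,s=pose(); print(T.round(4).tolist(),s["time"],s["qpos"].round(3),s["wrist_force"].round(2),s["grip_width"])
st=snap("top","t6")
P=np.array([[.6407,-.1439,.05],[.5717,-.1494,.05],[.5006,-.1566,.05],[.5670,-.083,.02]])
print(proj("w6",P).round(1),proj("t6",P).round(1))
a=cv2.resize(im[:300,160:560],(533,400)); b=cv2.resize(st[130:250,370:450],(266,400))
cv2.imwrite("pics/v6.png",np.hstack([a,b])[:,:,::-1])
E
```

```text
[[-0.996, -0.0895, -0.0001, 0.5116], [-0.0895, 0.996, -0.0001, -0.0276], [0.0001, -0.0001, -1.0, 0.0933], [0.0, 0.0, 0.0, 1.0]] 16.7667 [ 0.33   0.19  -0.487  0.    -0.894 -0.24 ] [-0.18  0.01 -0.51] 0.017550337830999525
[[127.1  12.8]
 [239.3  14.3]
 [355.   13.1]
 [252.5 120.9]] [[430.  158. ]
 [434.  191. ]
 [439.  226. ]
 [398.1 195.6]]
```

View pics/v6.png

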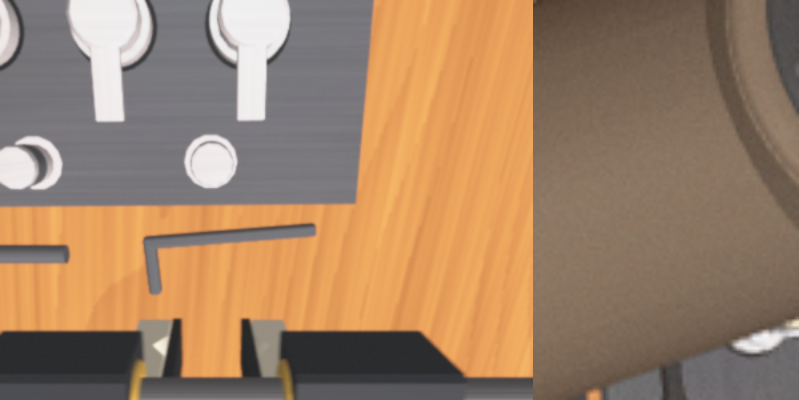

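The wrist view shows both pins home: bore_2's pin head is concentric in its ring at crop (211,160), and the other pin's lean is perspective. The middle and near caps are at crop x of about 108 and 251. Now I'll close the fingers, tilt 15° away from the mill and move over the near cap.

Request:
jog_arm(
  series=[
    [[5,0,0],[0,0,0],255],
    [[5,0,0],[0,0,0],255],
    [[5,0,0],[0,0,0],255],
    [[0,0,0],[3.2,-20.3,12.9],255],
    [[0,0,0],[3.2,-20.3,12.9],255],
    [[0,0,0],[3.2,-20.3,12.9],255],
    [[0,0,0],[3.2,-20.3,12.9],255],
    [[0,0,0],[3.2,-20.3,12.9],255],
    [[0,0,0],[3.2,-20.3,12.9],255],
    [[0,0,0],[0,0,0],255],
    [[0,0,0],[0,0,0],255],
    [[0,0,0],[0,0,0],255],
  ],
)

```text
time: 17.82
position: [0.5049, -0.1666, 0.0498]
orientation: [0.006, -0.044, 0.99, -0.131]
wrist_force: [0.0, 0.8, 0.4]
grip_width: 0.0
```

```bash
python3 - <<'E'
from h import *
T,s=pose(); print(T.round(4).tolist(),s["time"],s["wrist_force"].round(2),s["grip_width"])
tip=T[:3,3]-.027*T[:3,2]; print("tip",tip.round(4)); X=np.array([.995,.099]);Y=np.array([-.099,.995]); d=tip[:2]-[.5739,-.1527]; print("mill",(d@X).round(4),(d@Y).round(4))
st=snap("side","s7"); pr=proj("s7",[tip]); print(pr)
E
```

```text
[[-0.9961, -0.0852, 0.0227, 0.5049], [-0.0882, 0.9621, -0.258, -0.1666], [0.0001, -0.259, -0.9659, 0.0498], [0.0, 0.0, 0.0, 1.0]] 17.8167 [0.02 0.76 0.39] 2.6668012074729654e-05
tip [ 0.5043 -0.1597  0.0759]
mill -0.07 -0.0
[[406.54784952 151.97947403]]
```

Request:
jog_arm(
  series=[
    [[0,0,0],[0,1.3,4.8],255],
    [[0,0,0],[0,1.3,4.8],255],
    [[0,0,0],[0,1.3,4.8],255],
    [[0,0,0],[0,0.5,1.9],255],
    [[0,0,0],[0,0,0],255],
  ],
)

```text
time: 18.28
position: [0.5043, -0.1659, 0.0322]
orientation: [0.005, -0.045, 0.99, -0.131]
wrist_force: [-0.5, -0.1, -0.1]
grip_width: 0.0001
```

Request:
jog_arm(
  series=[
    [[0,0,0],[0,0.5,1.9],255],
    [[0,0,0],[0,0.26,1],255],
    [[0,0,0],[0,0,0],255],
  ],
)

```text
time: 18.53
position: [0.5047, -0.166, 0.0298]
orientation: [0.006, -0.044, 0.99, -0.13]
wrist_force: [-0.1, 0.7, -0.3]
grip_width: 0.0005
```

Request:
jog_arm(
  series=[
    [[0,0,0],[0,0.26,1],255],
    [[0,0,0],[0,0.26,1],255],
    [[0,0,0],[0,0,0],255],
  ],
)

```text
time: 18.78
position: [0.5048, -0.1661, 0.0278]
orientation: [0.006, -0.044, 0.99, -0.13]
wrist_force: [-0.9, -0.3, 0.5]
grip_width: 0.0001
```

Request:
jog_arm(
  series=[
    [[0,0,0],[0,0.26,1],255],
    [[0,0,0],[0,0.26,1],255],
    [[0,0,0],[0,0,0],255],
  ],
)

```text
time: 19.03
position: [0.5049, -0.1661, 0.0257]
orientation: [0.006, -0.044, 0.99, -0.13]
wrist_force: [0.1, 0.6, 0.9]
grip_width: 0.0004
```

Request:
jog_arm(
  series=[
    [[0,0,0],[0,0.26,1],255],
    [[0,0,0],[0,0,0],255],
  ],
)

```text
time: 19.2
position: [0.505, -0.1661, 0.0249]
orientation: [0.006, -0.044, 0.99, -0.13]
wrist_force: [-1.0, 1.5, 3.7]
grip_width: 0.0005
```

Request:
jog_arm(
  series=[
    [[0,0,0],[0,0.26,1],255],
    [[0,0,0],[0,0,0],255],
  ],
)

```text
time: 19.37
position: [0.5052, -0.1661, 0.0243]
orientation: [0.006, -0.044, 0.99, -0.131]
wrist_force: [-2.9, 2.3, 9.4]
grip_width: 0.0006
```

Request:
jog_arm(
  series=[
    [[0,0,0],[0,0.26,1],255],
    [[0,0,0],[0,0,0],255],
  ],
)

```text
time: 19.53
position: [0.5054, -0.1661, 0.0239]
orientation: [0.006, -0.045, 0.99, -0.131]
wrist_force: [-5.4, 4.0, 17.3]
grip_width: 0.0008
```

Bolt C is tight, at 17 N with about 1 mm of give. Next is the middle one.

Request:
jog_arm(
  series=[
    [[0,0,0],[0,-2.3,-8.7],255],
    [[0,0,0],[0,-2.3,-8.7],255],
    [[0,0,0],[-23.3,0.3,0],255],
    [[0,0,0],[-23.3,0.3,0],255],
    [[0,0,0],[-23.3,0.3,0],255],
    [[0,0,0],[0,0,0],255],
    [[0,0,0],[0,1.3,4.8],255],
    [[0,0,0],[0,1.3,4.8],255],
    [[0,0,0],[0,0.6,2.4],255],
    [[0,0,0],[0,0,0],255],
  ],
)

```text
time: 20.37
position: [0.5727, -0.1593, 0.027]
orientation: [0.005, -0.044, 0.99, -0.131]
wrist_force: [-0.7, -0.2, -0.8]
grip_width: 0.0006
```

Request:
jog_arm(
  series=[
    [[0,0,0],[0,0.26,1],255],
    [[0,0,0],[0,0.26,1],255],
    [[0,0,0],[0,0,0],255],
  ],
)

```text
time: 20.62
position: [0.5742, -0.159, 0.026]
orientation: [0.006, -0.044, 0.99, -0.13]
wrist_force: [0.1, -0.2, -0.3]
grip_width: 0.0007
```

Request:
jog_arm(
  series=[
    [[0,0,0],[0,0.26,1],255],
    [[0,0,0],[0,0.26,1],255],
    [[0,0,0],[0,0,0],255],
  ],
)

```text
time: 20.87
position: [0.5746, -0.159, 0.0246]
orientation: [0.006, -0.044, 0.99, -0.131]
wrist_force: [-2.7, 1.7, 8.1]
grip_width: 0.0004
```

Request:
jog_arm(
  series=[
    [[0,0,0],[0,0.26,1],255],
    [[0,0,0],[0,0,0],255],
  ],
)

```text
time: 21.03
position: [0.5748, -0.159, 0.0241]
orientation: [0.006, -0.045, 0.99, -0.131]
wrist_force: [-5.7, 3.3, 14.0]
grip_width: 0.0008
```

The middle bolt is tight too, so the far one should be the loose one.

Request:
jog_arm(
  series=[
    [[0,0,0],[0,-2.3,-8.7],255],
    [[0,0,0],[0,-2.3,-8.7],255],
    [[0,0,0],[-23.3,0.3,0],255],
    [[0,0,0],[-23.3,0.3,0],255],
    [[0,0,0],[-23.3,0.3,0],255],
    [[0,0,0],[0,0,0],255],
    [[0,0,0],[0,1.3,4.8],255],
    [[0,0,0],[0,1.3,4.8],255],
    [[0,0,0],[0,0.6,2.4],255],
    [[0,0,0],[0,0,0],255],
  ],
)

```text
time: 21.87
position: [0.6424, -0.1521, 0.0273]
orientation: [0.005, -0.044, 0.99, -0.13]
wrist_force: [0.4, 0.8, -0.1]
grip_width: 0.0009
```

Request:
jog_arm(
  series=[
    [[0,0,0],[0,0.26,1],255],
    [[0,0,0],[0,0.26,1],255],
    [[0,0,0],[0,0.26,1],255],
    [[0,0,0],[0,0,0],255],
  ],
)

```text
time: 22.2
position: [0.6439, -0.1519, 0.0255]
orientation: [0.006, -0.044, 0.99, -0.13]
wrist_force: [-1.7, 0.6, 2.5]
grip_width: 0.0006
```

Request:
jog_arm(
  series=[
    [[0,0,0],[0,0.26,1],255],
    [[0,0,0],[0,0.26,1],255],
    [[0,0,0],[0,0,0],255],
  ],
)

```text
time: 22.45
position: [0.6439, -0.1519, 0.0232]
orientation: [0.006, -0.044, 0.99, -0.13]
wrist_force: [-1.5, 1.4, 5.0]
grip_width: 0.0006
```

Request:
jog_arm(
  series=[
    [[0,0,0],[0,0.26,1],255],
    [[0,0,0],[0,0.26,1],255],
    [[0,0,0],[0,0,0],255],
  ],
)

```text
time: 22.7
position: [0.6439, -0.1519, 0.0209]
orientation: [0.006, -0.044, 0.99, -0.13]
wrist_force: [-1.8, 0.5, 3.7]
grip_width: 0.0009
```

Request:
jog_arm(
  series=[
    [[0,0,0],[0,0.26,1],255],
    [[0,0,0],[0,0.26,1],255],
    [[0,0,0],[0,0,0],255],
  ],
)

```text
time: 22.95
position: [0.6442, -0.1519, 0.0197]
orientation: [0.006, -0.045, 0.99, -0.131]
wrist_force: [-4.6, 2.8, 11.2]
grip_width: 0.0003
```

Request:
jog_arm(
  series=[
    [[0,0,0],[0,0.26,1],255],
    [[0,0,0],[0,0,0],255],
    [[0,0,0],[0,0,0],255],
  ],
)

```text
time: 23.2
position: [0.6443, -0.1518, 0.0194]
orientation: [0.006, -0.045, 0.99, -0.131]
wrist_force: [-5.5, 4.9, 15.7]
grip_width: 0.0004
```

Bolt A dropped 5 mm at about 4 N and bottomed out, so it is the loose one. Next I'll compute the tab approach and the lifting arc in the tool's axes.

```bash
python3 - <<'E'
from h import *
for u,z in ((295.1,.0495),(417.6,.0495),(540.4,.0495)): print(ray("w5",u,20,z).round(4))
T,s=pose(); Rm=T[:3,:3]; o=np.array([.6435,-.1457]); Y=np.array([-.099,.995])
def W(y,z): return np.r_[o+Y*y,z]
z=Rm[:,2]
def G(th): p=np.deg2rad(12)+th; return W(-.022+.0624*np.cos(p),.029+.0624*np.sin(p))
t0=G(0)+.038*z; print("TCP grip",t0.round(4),"tip",(G(0)+.01*z).round(4),s["time"])
up=T[:3,3]+[0,0,.035]; ab=t0+[0,0,.045]
print("up",(Rm.T@(up-T[:3,3])*1e3).round(1),"over",(Rm.T@(ab-up)*1e3).round(1),"down",(Rm.T@(t0-ab)*1e3).round(1))
prev=G(0)
for k in range(1,14):
    g=G(k*.09); print(round(k*.09,2),(Rm.T@(g-prev)*1e3).round(1)); prev=g
E
```

```text
[ 0.6398 -0.1081  0.0495]
[ 0.5703 -0.1144  0.0495]
[ 0.5006 -0.1207  0.0495]
TCP grip [ 0.6406 -0.1167  0.0053] tip [ 0.6399 -0.1094  0.0323] 23.2
up [ -0.   -9.1 -33.8] over [ 0.6 35.2 -5.2] down [ 0.  11.7 43.5]
0.09 [-0.  -2.8 -4.9]
0.18 [-0.  -3.2 -4.6]
0.27 [-0.  -3.6 -4.3]
0.36 [-0. -4. -4.]
0.45 [-0.  -4.3 -3.6]
0.54 [-0.  -4.6 -3.2]
0.63 [-0.  -4.9 -2.8]
0.72 [-0.  -5.1 -2.3]
0.81 [-0.  -5.3 -1.8]
0.9 [-0.  -5.4 -1.4]
0.99 [-0.  -5.5 -0.9]
1.08 [-0.1 -5.6 -0.4]
1.17 [-0.1 -5.6  0.1]
```

Request:
jog_arm(
  series=[
    [[0,0,0],[0,-3,-12],255],
    [[0,0,0],[0,-6,-23],255],
    [[0,0,0],[0,0,0],150],
    [[0,0,0],[0.2,12,-1.7],150],
    [[0,0,0],[0.2,12,-1.7],150],
    [[0,0,0],[0.2,11.2,-1.7],150],
    [[0,0,0],[0,0,0],150],
    [[0,0,0],[0,0,0],150],
    [[0,0,0],[0,0,0],150],
    [[0,0,0],[0,3.9,14.5],150],
    [[0,0,0],[0,0,0],150],
  ],
  squeeze=4,
)

```text
time: 24.12
position: [0.6386, -0.1167, 0.0327]
orientation: [0.004, -0.044, 0.99, -0.13]
wrist_force: [-0.0, -0.4, -0.3]
grip_width: 0.0359
```

```bash
python3 - <<'E'
from h import *
im=snap("wrist","w8"); T,s=pose(); print(s["time"],s["position"].round(4),s["wrist_force"].round(1),s["grip_width"])
print((T[:3,:3].T@(np.array([.6406,-.1167,.0053])-s["position"])*1e3).round(1))
cv2.imwrite("pics/v8.png",cv2.resize(im[100:360,160:480],None,fx=1.8,fy=1.8)[:,:,::-1])
E
```

```text
24.1667 [ 0.6388 -0.1169  0.0335] [ 0.  -0.8  0.4] 0.03592488079012103
[-1.9  7.3 27.3]
```

View pics/v8.png

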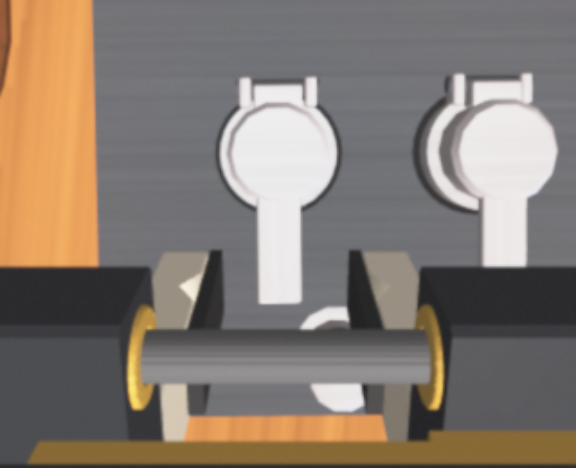

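The view shows cap A's tab at crop (280,250), centred between the open pads. I'll descend and grip lightly.

Request:
jog_arm(
  series=[
    [[0,0,0],[-0.8,2.6,9.5],150],
    [[0,0,0],[-0.4,2.6,9.5],150],
    [[0,0,0],[0,2,7.5],150],
    [[0,0,0],[0,0,0],150],
    [[0,0,0],[0,0,0],150],
  ],
)

```text
time: 24.58
position: [0.6407, -0.1165, 0.0066]
orientation: [0.005, -0.044, 0.99, -0.131]
wrist_force: [-0.0, -0.1, -0.2]
grip_width: 0.0359
```

Request:
jog_arm(
  series=[
    [[0,0,0],[0,0,0],180],
    [[0,0,0],[0,0,0],200],
    [[0,0,0],[0,0,0],220],
    [[0,0,0],[0,0,0],255],
    [[0,0,0],[0,0,0],255],
    [[0,0,0],[0,0,0],255],
    [[0,0,0],[0,0,0],255],
  ],
  squeeze=4,
)

```text
time: 25.17
position: [0.6412, -0.1161, 0.0076]
orientation: [0.006, -0.044, 0.99, -0.13]
wrist_force: [-2.6, 0.9, 2.2]
grip_width: 0.014
```

Request:
jog_arm(
  series=[
    [[0,0,0],[0,-1.4,-2.4],255],
    [[0,0,0],[0,-1.4,-2.5],255],
    [[0,0,0],[0,-1.6,-2.3],255],
    [[0,0,0],[0,-1.6,-2.3],255],
    [[0,0,0],[0,-1.8,-2.2],255],
    [[0,0,0],[0,-1.8,-2.1],255],
    [[0,0,0],[0,0,0],255],
  ],
)

```text
time: 25.75
position: [0.6418, -0.1223, 0.0237]
orientation: [0.006, -0.044, 0.99, -0.13]
wrist_force: [-2.3, 1.1, 0.2]
grip_width: 0.0138
```

Request:
jog_arm(
  series=[
    [[0,0,0],[0,-2,-2],255],
    [[0,0,0],[0,-2,-2],255],
    [[0,0,0],[0,-2.2,-1.8],255],
    [[0,0,0],[0,-2.1,-1.8],255],
    [[0,0,0],[0,-2.3,-1.6],255],
    [[0,0,0],[0,-2.3,-1.6],255],
    [[0,0,0],[0,-2.5,-1.4],255],
    [[0,0,0],[0,-2.4,-1.4],255],
    [[0,0,0],[0,0,0],255],
  ],
)

```text
time: 26.5
position: [0.643, -0.1359, 0.0413]
orientation: [0.006, -0.044, 0.99, -0.13]
wrist_force: [-1.6, 0.8, -0.6]
grip_width: 0.0136
```

Request:
jog_arm(
  series=[
    [[0,0,0],[0,-2.6,-1.1],255],
    [[0,0,0],[0,-2.5,-1.2],255],
    [[0,0,0],[0,-2.7,-0.9],255],
    [[0,0,0],[0,-2.6,-0.9],255],
    [[0,0,0],[0,-2.7,-0.7],255],
    [[0,0,0],[0,-2.7,-0.7],255],
    [[0,0,0],[0,-2.8,-0.4],255],
    [[0,0,0],[0,-2.7,-0.5],255],
    [[0,0,0],[0,0,0],255],
  ],
)

```text
time: 27.25
position: [0.6449, -0.1548, 0.0529]
orientation: [0.006, -0.044, 0.99, -0.13]
wrist_force: [-1.5, 1.8, 0.8]
grip_width: 0.0141
```

Request:
jog_arm(
  series=[
    [[0,0,0],[0,-2.8,-0.2],255],
    [[0,0,0],[0,-2.8,-0.2],255],
    [[0,0,0],[0,-2.8,0],255],
    [[0,0,0],[0,-2.8,0],255],
    [[0,0,0],[0,0,0],255],
    [[0,0,0],[0,0,0],255],
  ],
)

```text
time: 27.75
position: [0.6459, -0.1652, 0.0561]
orientation: [0.006, -0.044, 0.99, -0.13]
wrist_force: [-0.9, 1.8, 1.3]
grip_width: 0.0139
```

```bash
python3 - <<'E'
from h import *
im=snap("wrist","w9"); si=snap("side","s9"); T,s=pose(); z=T[:3,2]; g=s["position"]-.038*z
h=np.r_[np.array([.6435,-.1457])-.022*np.array([-.099,.995]),.029]; d=g-h; y=d[:2]@np.array([-.099,.995])
print(s["time"],s["position"].round(4),s["wrist_force"].round(1),s["grip_width"],s["joint_velocities"].round(3),"r",np.hypot(y,d[2]).round(4),"theta",(np.arctan2(d[2],y)-.209).round(3))
cv2.imwrite("pics/v9.png",np.hstack([cv2.resize(im[60:360,160:480],(427,400)),cv2.resize(si[90:210,290:400],(367,400))])[:,:,::-1])
E
```

```text
27.85 [ 0.6458 -0.165   0.056 ] [-1.2  0.8  2.2] 0.013996812693325098 [ 0.003  0.001 -0.    -0.    -0.002  0.002] r 0.0649 theta 1.17
```

View pics/v9.png

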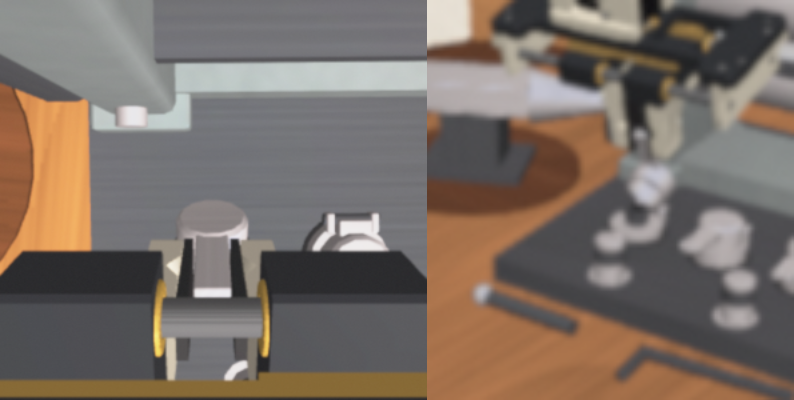

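The cap stands open by about 1.17 rad in the grip. The other two caps are shut and the arm is at rest, with the wrist force about 2.5 N in all and the tool pressing slightly down, not pulling the bolt up. Handing in.

```bash
python3 -c "
from rig import *
s=sense(); print(s['time'],s['grip_width'],s['wrist_force']); print(sign_off())"
```

```text
27.85 0.013996812693325098 [-1.19472605  0.84163211  2.20304896]
the job is handed in; nothing more can be done
None
```

I put both pins home, found the loose bolt and handed the job in at 27.85 s, with its cap still held open. `sign_off()` gives no verdict.

- **Pins:** Both went into the bores and the shoulders met the plate. The push rose to 3 N on the first pin and 15 N on the second, each at the tool height computed for fully home. A wrist picture afterwards showed both seated.
- **Bolts:** The near and middle bolts (mill x -70 and 0) were tight, giving about 1 mm or less at 14–17 N. The far one (mill x +70) gave at about 4 N, dropped about 5 mm and then bottomed out.
- **Cap:** I gripped the loose bolt's tab at 4 N and swung it open to about 1.17 rad, computed from the arm's pose. The arm was at rest and the tool was pressing slightly down, so it was not pulling the bolt up. The pictures show no other cap open, and I saw no sign of a bystander being moved.

**Checks that disagreed:**
- **Finger length:** The real fingertips end about 27–28 mm short of the reported TCP. My first grasp closed above pin A without touching it; I measured the offset and used it from then on.
- **Cap radius:** The tab's distance from the hinge came out 2.5 mm over nominal at the end. I put this down to where the pads gripped the tab, not to the bolt rising, but I did not measure the bolt's height again after opening the cap.

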